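Rack the mushroom stakes by size

ROBOT

A 6-joint arm with a two-finger parallel gripper is mounted at the origin on the work surface. World frame = base frame: x ahead of the robot, y to its left, z up, the work surface at z = 0. Lengths are in m, angles in degrees, forces in N, time in s.
With the tool pointing down it reaches from about 0.375 to 0.9 m from the base axis. Payload 3.1 kg.
Tool frame: the origin (TCP) lies on the centre line of the jaws, within the pads' length; the fingertips stand 22 mm ahead of it and the grasp point (between the pads) lies 3 mm ahead of it; z points along the fingers, y is the line along which they close (so a half turn about z gives the same grasp; the last joint's range is limited). The gripper opens to 87 mm and grips with 3 to 60 N. Pads are 19 mm wide; open, the fingers measure 117 mm over their backs; the gripper's body (75 mm by 190 mm) begins 51 mm behind the grasp point.
Start: joints at [66.95, 30.224, 82.088, -0, 67.689, -10.227], TCP at [0.139, 0.609, 0.245] pointing down, gripper open.
Joint ranges: [-176.69, 176.69], [-43.24, 126.21], [12.49, 139.97], [-82, 262], [0, 151.66], [-163.58, 163.58]. Speed limits (degrees/s): [159.86, 159.86, 180, 180, 180, 180].

INTERFACE

Orientations are given as a 3x3 rotation matrix whose columns are the frame's x, y, z axes.
In Python, from rig import * gives the robot as it stands.
- The arm moves only by the shell command python3 -m jog 'ROWS'. ROWS is text: rows parted by semicolons, each of 7 numbers parted by spaces: the shift along the tool's x, y, z in mm, then the turn, a rotation vector about the tool's x, y, z in rad, then the finger opening in mm, from 0 to 87. In form: tx ty tz ax ay az fingers; .... A call has 1 to 12 rows; each row shifts and turns the commanded pose from where the row before left it, along the tool's axes as they then stand; what a row does not reach is not made up. A row lasts 1/8 s, in which the tool goes at most 62.5 mm and 10.7 degrees, less where a joint would pass 70% of its speed; a pose out of reach is approached as far as the arm can. A call with a gripper value outside its range is refused whole. The fingers move at their own pace and stop on an object; the grip force is fixed at half the most. Time passes only in rows, so rows that do not move let the fingers close. It gives the time, the measured TCP pose, the force, the opening and the grip force at its end, in the units of the state.
- read_state(): the state, without advancing time (a new reading comes with each control period).
- capture(name): name is "scene" or "top"; returns a dict with "color" (384x512x3 uint8, red, green, blue), "camera_matrix" (3x3 intrinsics, pixels), "distortion" ([k1, k2, p1, p2, k3] as OpenCV has them; the pictures are not rectified), "R" (3x3) and "t" (3): a world point X has camera coordinates R X + t. Camera axes: x right, y down, z forward; pixel columns grow to the right and rows downward; lengths in m; the calibration is good to about 2 mm. A picture is of the moment at which its call begins. There is no depth.
- hand_in(): hands the job in; it is judged then, once.
Trained networks look in the newest picture that a camera, given by its name, has taken for a name from the list of things; names that differ only in an ending like _2 or _b are one class to them, and where a whole thing is asked for, a point or a joint stands for the part that bears it (a point fixed in the world has none). Each returns a list of dicts, best first, with "conf" (0 to 1); they miss things now and then, are a little off and sometimes report something else, mostly with a low value. They report only what shows in the picture. A call takes as long as a camera call. They do not tell look-alikes from the thing itself.
- find_in(camera, target): "at" ([x, y, z] in m, in world coordinates, good to about 4 mm: the middle of the surface that is visible of it).
- trace(camera, target): "pixels" (384x512 bool, what is visible of it).
- place_of(camera, target): "at" ([x, y, z] in m, in world coordinates, good to about 4 mm: a listed point, or the origin of a listed thing).
The state is a dict: "time_s": time; "joint_positions": joint angles; "qvel": joint speeds; "tau": joint torques, N m; "position": TCP position; "tcp_rot": TCP orientation; "force": force on the tool from outside, world axes, zero at the start; "moment": the same for the moment, N m; "opening": opening from 0.0 (shut) to 1.0 (fully open); "grasp_force": force on a finger pad.
Only numpy, scipy, OpenCV 4.12 (cv2) and the standard library are available. Lean on these libraries where they do the work, as an engineer would, in place of code of your own. Each camera call takes 0.05 s, during which the arm holds its last target. There are 200 camera calls.

TASK

Put the four steel mushroom stakes away on the wooden rack strip, standing upright, one centred on each black rubber seat, in order of size: the largest on the seat next to the small anvil, the smallest on the seat next to the glass jar. Set each one down rather than dropping it, knock none over, and leave the anvil and the jar where they are.

Things in the scene. Friction and masses are not known exactly. Their poses are not given: they have to be found in the camera images.
- stake_26: Steel mushroom stake, upright on the bench, 56 mm tall, round. Origin: centre of underside, z up. Foot 48 mm diameter, 11 mm thick; stem 18 mm diameter; head 26 mm diameter with an upright rim to grip from 32 to 48 mm above the origin, shallow dome above. About 160 g +-30 %. Smallest of four. Stakes start over 85 mm apart, shuffled.
- stake_36: Steel mushroom stake, upright on the bench, 66 mm tall, round. Origin: centre of underside, z up. Foot 48 mm diameter, 11 mm thick; stem 18 mm diameter; head 36 mm diameter with an upright rim to grip from 42 to 58 mm above the origin, shallow dome above. About 220 g +-30 %.  Stakes start over 85 mm apart, shuffled.
- stake_46: Steel mushroom stake, upright on the bench, 76 mm tall, round. Origin: centre of underside, z up. Foot 48 mm diameter, 11 mm thick; stem 18 mm diameter; head 46 mm diameter with an upright rim to grip from 52 to 68 mm above the origin, shallow dome above. About 320 g +-30 %.  Stakes start over 85 mm apart, shuffled.
- stake_56: Steel mushroom stake, upright on the bench, 86 mm tall, round. Origin: centre of underside, z up. Foot 48 mm diameter, 11 mm thick; stem 18 mm diameter; head 56 mm diameter with an upright rim to grip from 62 to 78 mm above the origin, shallow dome above. About 450 g +-30 %. Largest of four. Stakes start over 85 mm apart, shuffled.
- seat_a: Black rubber disc, 60 mm diameter, 4 mm thick, an end of the row. Fixed on the dark wooden rack strip (85 x 330 x 20 mm, fixed). Seats a, b, c, d follow in that order in a straight row, 78 mm apart. Origin: centre of its underside, 20 mm above the bench; its top is 4 mm higher. y axis along the row (from d towards a), x across, z up.
- seat_b: Black rubber disc, 60 mm diameter, 4 mm thick, next to seat_a. Fixed on the dark wooden rack strip (85 x 330 x 20 mm, fixed). Seats a, b, c, d follow in that order in a straight row, 78 mm apart. Origin: centre of its underside, 20 mm above the bench; its top is 4 mm higher. y axis along the row (from d towards a), x across, z up.
- seat_c: Black rubber disc, 60 mm diameter, 4 mm thick, between seat_b and seat_d. Fixed on the dark wooden rack strip (85 x 330 x 20 mm, fixed). Seats a, b, c, d follow in that order in a straight row, 78 mm apart. Origin: centre of its underside, 20 mm above the bench; its top is 4 mm higher. y axis along the row (from d towards a), x across, z up.
- seat_d: Black rubber disc, 60 mm diameter, 4 mm thick, the other end of the row. Fixed on the dark wooden rack strip (85 x 330 x 20 mm, fixed). Seats a, b, c, d follow in that order in a straight row, 78 mm apart. Origin: centre of its underside, 20 mm above the bench; its top is 4 mm higher. y axis along the row (from d towards a), x across, z up.
- anvil: Small dark steel anvil, loose, 0.95 kg, 100 mm long over its horn (across the row), 44 mm wide, 53 mm high, standing on the bench 101 mm (centre to centre) beyond one end seat of the row: either seat_a or seat_d, changing from start to start. Origin: centre of its foot's underside. Not to be moved.
- jar: Glass jar with a steel cap, loose, 58 mm in diameter, 80 mm high, standing on the bench 101 mm beyond the end seat at the other end of the row from the anvil. Origin: centre of its underside. Not to be moved.
Mind the look-alikes: they are no part of the job. Leave any blue or yellow look-alike of the stake_56 alone.

How it is judged:
By the outcome, as a careful person would: the job done as asked, in the order asked, and still so for the second after the job is handed in, with the robot touching nothing.
It also fails if it takes over 120 s, if anything falls off the work surface, if the arm or the gripper's body presses on something with over 40 N, if the wrist force passes 120 N, or if a joint passes its speed limit or range.

## Working session

There is one attempt and no reset: what is moved stays moved. The work goes in short steps, Python scripts to look and compute and a shell command to move; the robot and the scene stay as the last step left them, time stands still between calls to the robot, and variables do not carry over. Pictures are saved under pics/ and viewed, at most 14 in all, crops included, and the job is handed in when it is done.

```bash
ls; mkdir -p pics; python3 - <<'E'
from rig import *
import cv2,numpy as np
s=read_state();print(s['position'],np.round(s['tcp_rot'],3).tolist(),s['opening'],s['time_s'])
for c in("scene","top"):
    d=capture(c);cv2.imwrite(f'pics/{c}0.png',d['color'][...,::-1])
    print(c,np.round(-d['R'].T@d['t'],3),np.round(d['camera_matrix'],1).tolist(),d['distortion'])
    for n in("stake_26","stake_36","stake_46","stake_56","seat_a","seat_b","seat_c","seat_d","anvil","jar"):
        print(n,[(np.round(r['at'],3).tolist(),round(r['conf'],2)) for r in place_of(c,n)[:6]])
E
```

```text
pics
[0.13842149 0.60879723 0.24358129] [[-0.975, 0.222, -0.001], [0.222, 0.975, -0.002], [0.0, -0.002, -1.0]] 0.9987749098218243 0.0
scene [ 1.131 -0.171  0.66 ] [[415.2, 0.0, 254.2], [0.0, 415.2, 194.3], [0.0, 0.0, 1.0]] [-0.00988479  0.          0.          0.          0.        ]
stake_26 [([0.576, 0.279, 0.001], 0.96), ([0.443, -0.195, 0.001], 0.83), ([0.458, -0.081, 0.003], 0.8), ([0.438, 0.329, -0.004], 0.73), ([0.451, 0.085, -0.002], 0.65), ([0.344, 0.214, 0.002], 0.59)]
stake_36 [([0.576, 0.279, 0.001], 0.96), ([0.443, -0.195, 0.001], 0.83), ([0.458, -0.081, 0.003], 0.8), ([0.438, 0.329, -0.004], 0.73), ([0.451, 0.085, -0.002], 0.65), ([0.344, 0.214, 0.002], 0.59)]
stake_46 [([0.576, 0.279, 0.001], 0.96), ([0.443, -0.195, 0.001], 0.83), ([0.458, -0.081, 0.003], 0.8), ([0.438, 0.329, -0.004], 0.73), ([0.451, 0.085, -0.002], 0.65), ([0.344, 0.214, 0.002], 0.59)]
stake_56 [([0.576, 0.279, 0.001], 0.96), ([0.443, -0.195, 0.001], 0.83), ([0.458, -0.081, 0.003], 0.8), ([0.438, 0.329, -0.004], 0.73), ([0.451, 0.085, -0.002], 0.65), ([0.344, 0.214, 0.002], 0.59)]
seat_a [([0.616, 0.
[... 1296 characters left out ...]
([0.448, -0.197, -0.001], 0.65), ([0.579, 0.277, 0.002], 0.64), ([0.452, 0.237, -0.002], 0.63), ([0.444, 0.33, -0.001], 0.58)]
seat_a [([0.632, 0.013, 0.018], 0.74), ([0.664, -0.143, 0.024], 0.7), ([0.618, 0.089, 0.022], 0.66), ([0.646, -0.066, 0.02], 0.57)]
seat_b [([0.632, 0.013, 0.018], 0.74), ([0.664, -0.143, 0.024], 0.7), ([0.618, 0.089, 0.022], 0.66), ([0.646, -0.066, 0.02], 0.57)]
seat_c [([0.632, 0.013, 0.018], 0.74), ([0.664, -0.143, 0.024], 0.7), ([0.618, 0.089, 0.022], 0.66), ([0.646, -0.066, 0.02], 0.57)]
seat_d [([0.632, 0.013, 0.018], 0.74), ([0.664, -0.143, 0.024], 0.7), ([0.618, 0.089, 0.022], 0.66), ([0.646, -0.066, 0.02], 0.57)]
anvil [([0.686, -0.238, 0.001], 0.88)]
jar []
```

View pics/scene0.png

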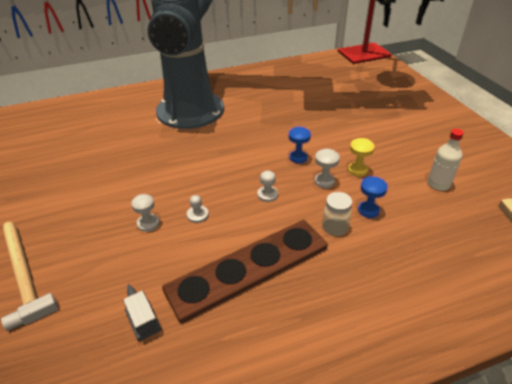

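View pics/top0.png

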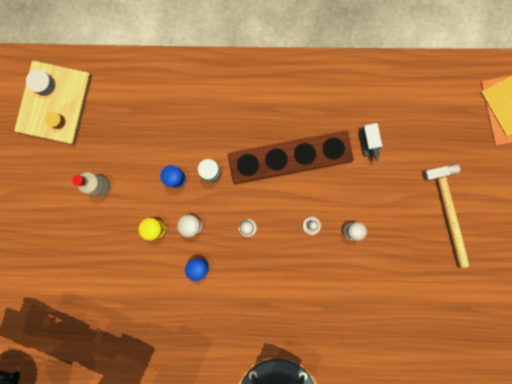

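The scene view shows four grey stakes with heads at about (145,201), (196,201), (268,177) and (326,157). The anvil is at (142,313), the jar at (338,213), and the blue and yellow look-alikes at (299,133), (373,186) and (361,146). In the top view the grey heads are at (355,231), (312,226), (247,228) and (189,226), and the seats run from (248,163) to (333,148) with the anvil at the right end. Next I'll fit size and position with a silhouette model in both views.

```bash
cat > h.py <<'E'
from rig import *
import cv2,numpy as np
from scipy.optimize import minimize
K=4 # supersampling
def proj(d,P): return cv2.projectPoints(np.float64(P),cv2.Rodrigues(d['R'])[0],d['t'],d['camera_matrix'],np.float64(d['distortion']))[0][:,0]
A=np.linspace(0,2*np.pi,40)
ring=lambda x,y,z,r:np.c_[x+r*np.cos(A),y+r*np.sin(A),0*A+z]
def render(d,x,y,z,D):
    H=D/1000+.030; r=D/2000
    im=np.zeros((384*K,512*K),np.uint8)
    for parts in([(0,.024),(.011,.024)],[(.011,.009),(H-.024,.009)],[(H-.024,r),(H-.008,r),(H-.003,r*.6),(H,.001)]):
        p=np.vstack([proj(d,ring(x,y,z+a,b)) for a,b in parts])
        cv2.fillConvexPoly(im,cv2.convexHull(np.int32(np.round(((p+.5)*K-.5)*16))),255,shift=4)
    return cv2.resize(im,(512,384),interpolation=cv2.INTER_AREA)/255.
def near(ms,px): # mask containing / nearest pixel
    return min(ms,key=lambda m:np.linalg.norm(np.argwhere(m['pixels'])[:,::-1].mean(0)-px))['pixels']
def fit(views,p0,D,z=None):
    f=lambda p:sum(np.abs(render(d,p[0],p[1],p[2] if z is None else z,D)-m).sum() for d,m in views)
    n=3 if z is None else 2
    s=np.vstack([np.zeros(n)]+[.006*e for e in np.eye(n)])+p0[:n]
    r=minimize(f,p0[:n],method='Nelder-Mead',options=dict(initial_simplex=s,xatol=1e-4,fatol=.05))
    return r.x,r.fun
def tri(obs): # linear triangulation from (view,pixel)
    U=[cv2.undistortPoints(np.float64([[p]]),d['camera_matrix'],np.float64(d['distortion']))[0,0] for d,p in obs]
    M=[np.c_[d['R'],d['t']] for d,_ in obs]
    X=cv2.triangulatePoints(M[0],M[1],U[0],U[1])[:,0];return X[:3]/X[3]
E
python3 - <<'E'
from h import *
C={c:capture(c) for c in("scene","top")}
S={c:trace(c,"stake_56") for c in C}; Q={c:trace(c,"seat_a") for c in C}
print({c:(len(S[c]),len(Q[c])) for c in C})
for g in([.452,.237,0],[.451,.085,0],[.458,-.086,0],[.446,-.197,0]):
    v=[(C[c],near(S[c],proj(C[c],[[g[0],g[1],.035]])[0])) for c in C]
    R=sorted([(fit(v,np.array(g),D)[::-1],D) for D in(26,36,46,56)],key=lambda a:a[0][0])
    for (e,x),D in R[:2]: print(D,round(e),np.round(x,4), 'z=0 per view', [np.round(fit([w],np.array(g),D,0)[0],4).tolist() for w in v])
for g in([.617,.088,.024],[.632,.013,.024],[.649,-.065,.024],[.666,-.141,.024]):
    o=[]
    for c in C:
        m=near(Q[c],proj(C[c],[g])[0]); o.append((C[c],np.argwhere(m)[:,::-1].mean(0)))
    print('seat',np.round(tri(o),4),[np.round(b,1).tolist() for a,b in o])
E
```

```text
{'scene': (8, 4), 'top': (5, 4)}
56 89 [ 0.4496  0.2324 -0.0022] z=0 per view [[0.452, 0.231], [0.4497, 0.2317]]
46 248 [0.4494 0.2336 0.0025] z=0 per view [[0.4472, 0.2344], [0.4493, 0.2368]]
36 57 [ 0.4459  0.0852 -0.0016] z=0 per view [[0.4476, 0.0843], [0.446, 0.0855]]
26 141 [0.4461 0.0848 0.0005] z=0 per view [[0.4456, 0.085], [0.446, 0.0855]]
26 57 [ 0.4544 -0.0868 -0.0019] z=0 per view [[0.4562, -0.0869], [0.4545, -0.0866]]
36 162 [ 0.4544 -0.0868 -0.0044] z=0 per view [[0.4577, -0.0869], [0.4545, -0.0861]]
46 684 [ 4.453e-01 -1.968e-01 -1.000e-04] z=0 per view [[0.4455, -0.1965], [0.4523, 0.0447]]
36 726 [ 0.4463 -0.1962  0.0024] z=0 per view [[0.4437, -0.1964], [0.5088, 0.0496]]
seat [0.6146 0.0873 0.0181] [[297.4, 238.6], [247.3, 165.0]]
seat [0.6321 0.0118 0.0195] [[265.5, 254.3], [275.2, 158.7]]
seat [ 0.6483 -0.0664  0.0195] [[230.5, 271.5], [304.7, 153.2]]
seat [ 0.6625 -0.143   0.0178] [[192.9, 289.5], [333.2, 148.4]]
```

```bash
python3 - <<'E'
from h import *
from scipy.optimize import least_squares
C={c:capture(c) for c in("scene","top")}
S={c:trace(c,"stake_46") for c in C}; Q={c:trace(c,"seat_b") for c in C}
print({c:(len(S[c]),len(Q[c])) for c in C})
g=np.array([.446,-.197,0])
v=[(C[c],near(S[c],proj(C[c],[[g[0],g[1],.035]])[0])) for c in C]
for D in(36,46,56):
    x,e=fit(v,g,D);print(D,round(e),np.round(x,4),[np.round(fit([w],g,D,0)[0],4).tolist() for w in v])
G=np.array([[.617,.088,.024],[.632,.013,.024],[.649,-.065,.024],[.666,-.141,.024]])
obs={c:np.array([np.argwhere(near(Q[c],proj(C[c],[q])[0]))[:,::-1].mean(0) for q in G]) for c in C}
def pts(p):
    k=np.array([1.5,.5,-.5,-1.5])*.078
    return np.c_[p[0]-k*np.sin(p[2]),p[1]+k*np.cos(p[2]),0*k+p[3]]
for cs,z in((("scene","top"),None),(("scene",),.023),(("top",),.023)):
    f=lambda p:np.concatenate([(proj(C[c],pts(p if z is None else [*p[:3],z]))-obs[c]).ravel() for c in cs])
    r=least_squares(f,[.64,-.027,.2,.024],x_scale=[.01,.01,.1,.01]);p=r.x if z is None else [*r.x[:3],z]
    print(cs,np.round(p,4),'yaw',np.degrees(p[2]),'rms px',np.sqrt(np.mean(r.fun**2)));print(np.round(pts(p),4).tolist())
E
```

```text
{'scene': (9, 4), 'top': (8, 4)}
36 219 [ 0.4427 -0.1985  0.0014] [[0.4423, -0.1977], [0.4419, -0.201]]
46 94 [ 0.4417 -0.1973 -0.002 ] [[0.4439, -0.1973], [0.4416, -0.1956]]
56 356 [ 0.4398 -0.1973 -0.0073] [[0.4466, -0.1972], [0.4433, -0.1894]]
('scene', 'top') [ 0.6394 -0.0277  0.2041  0.0198] yaw 11.693537543300234 rms px 0.31541853433446576
[[0.6157, 0.0869, 0.0198], [0.6315, 0.0105, 0.0198], [0.6473, -0.0659, 0.0198], [0.6631, -0.1423, 0.0198]]
('scene',) [ 0.6419 -0.0284  0.2107  0.023 ] yaw 12.074954169008768 rms px 0.21144749730269918
[[0.6174, 0.086, 0.023], [0.6337, 0.0097, 0.023], [0.65, -0.0666, 0.023], [0.6664, -0.1428, 0.023]]
('top',) [ 0.6387 -0.0274  0.1962  0.023 ] yaw 11.240584135082173 rms px 0.15586505843147497
[[0.6159, 0.0873, 0.023], [0.6311, 0.0108, 0.023], [0.6463, -0.0657, 0.023], [0.6615, -0.1422, 0.023]]
```

```bash
python3 -m jog '0 0 0 0 0 0.143 87;0 0 0 0 0 0.143 87;0 0 0 0 0 0.143 87;0 0 0 0 0 0.143 87;0 0 0 0 0 0.143 87;0 0 0 0 0 0.143 87;0 0 0 0 0 0.143 87;0 0 0 0 0 0.143 87;0 0 0 0 0 0 87'
cat > go.py <<'E'
# work out the shift in tool axes (mm) to a world target of the grasp point
import sys
from h import *
W=dict(s56=(.4508,.2315),s36=(.4468,.0850),s26=(.4553,-.0868),s46=(.4428,-.1965),p26=(.6167,.0867),p36=(.6324,.0103),p46=(.6482,-.0661),p56=(.664,-.1425))
s=read_state();R=np.array(s['tcp_rot'])
t=np.array([*W[sys.argv[1]],float(sys.argv[2])])+np.array([0,0,.003])
print('shift',np.round(1000*R.T@(t-s['position']),1),'yaw',round(np.degrees(np.arctan2(R[1,1],R[0,1])),2),'tilt',np.round(R[2,:2],4),'open',round(s['opening']*87,1),s['time_s'],np.round(s['force'],1))
E
python3 go.py s56 .13
```

```text
time_s: 2.82
position: [0.1387, 0.6094, 0.2446]
tcp_rot: [[-0.203, 0.979, -0.0], [0.979, 0.203, -0.0], [-0.0, -0.0, -1.0]]
force: [-0.9, -0.3, 0.2]
opening: 1.002
grasp_force: 0.0
shift [-433.4  228.8  111.5] yaw 11.72 tilt [-0. -0.] open 87.1 2.825 [-0.9 -0.3  0.2]
```

```bash
python3 -m jog '-48 25 0 0 0 0 87;-48 25 0 0 0 0 87;-48 25 0 0 0 0 87;-48 25 0 0 0 0 87;-48 25 0 0 0 0 87;-48 25 0 0 0 0 87;-48 26 0 0 0 0 87;-48 26 0 0 0 0 87;-49.4 26.8 0 0 0 0 87;0 0 50 0 0 0 87;0 0 50 0 0 0 87;0 0 0 0 0 0 87'; python3 go.py s56 .070
```

```text
time_s: 4.32
position: [0.4476, 0.23, 0.1417]
tcp_rot: [[-0.203, 0.979, -0.009], [0.979, 0.203, -0.002], [-0.0, -0.009, -1.0]]
force: [-0.5, -0.1, 0.1]
opening: 1.0
grasp_force: 0.0
shift [ 0.8  4.  68.7] yaw 11.7 tilt [-0.0005 -0.0089] open 87.0 4.325 [-0.5 -0.1  0.1]
```

```bash
python3 -m jog '0 0 0 0 0 0 87;0 0 0 0 0 0 87' >/dev/null; python3 go.py s56 .070; python3 - <<'E'
from h import *
d=capture("scene");cv2.imwrite('pics/a1.png',cv2.resize(d['color'][60:240,230:430,::-1],None,fx=4,fy=3.3))
t=capture("top");cv2.imwrite('pics/a2.png',cv2.resize(t['color'][150:300,120:290,::-1],None,fx=4,fy=4))
s=read_state();p=s['position'];print(p,proj(d,[p]),proj(t,[p]))
E
```

```text
shift [-0.1 -1.1 73.7] yaw 11.7 tilt [0.0002 0.0046] open 87.0 4.575 [-0.1  0.1  0.8]
[0.45117943 0.2315886  0.1463803 ] [[330.4039586  130.56545921]] [[183.01704412 224.93008743]]
```

View pics/a1.png

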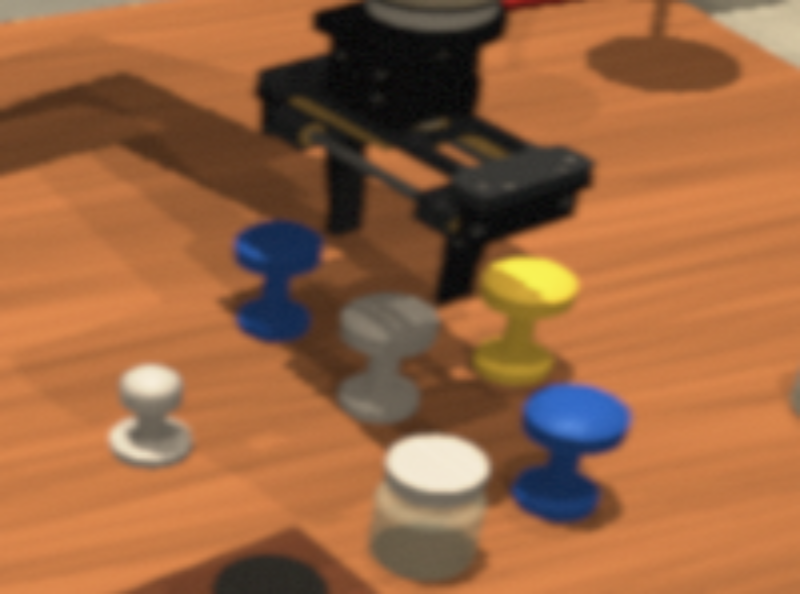

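The picture shows the open fingers straddling the grey 56 stake (crop about (388,330)), in line across the row and clear of the look-alikes. Now I go down and close.

```bash
python3 -m jog '0 0 25 0 0 0 87;0 0 25 0 0 0 87;0 0 15 0 0 0 87;0 0 8 0 0 0 87;0 0 0 0 0 0 87;0 0 0 0 0 0 87;0 0 0 0 0 0 50;0 0 0 0 0 0 50;0 0 0 0 0 0 50;0 0 0 0 0 0 50;0 0 0 0 0 0 50'; python3 go.py s56 .070
```

```text
time_s: 6.05
position: [0.451, 0.2312, 0.0718]
tcp_rot: [[-0.202, 0.979, 0.002], [0.979, 0.202, 0.0], [0.0, 0.002, -1.0]]
force: [1.1, 0.8, 0.7]
opening: 0.629
grasp_force: 30.0
shift [ 0.3 -0.1 -1.2] yaw 11.63 tilt [0.0001 0.0018] open 54.8 6.05 [1.1 0.8 0.7]
```

```bash
python3 -m jog '0 0 -10 0 0 0 50;0 0 -25 0 0 0 50;0 0 -35 0 0 0 50;0 0 -30 0 0 0 50;0 0 -10 0 0 0 50;0 0 0 0 0 0 50;0 0 0 0 0 0 50'; python3 go.py p56 .18
```

```text
time_s: 6.92
position: [0.4489, 0.2307, 0.1802]
tcp_rot: [[-0.202, 0.979, -0.003], [0.979, 0.202, -0.001], [-0.0, -0.003, -1.0]]
force: [-0.0, 0.1, -5.0]
opening: 0.631
grasp_force: 30.0
shift [-408.9  135.4   -3.1] yaw 11.63 tilt [-0.0002 -0.0034] open 54.9 6.925 [-0.   0.1 -5. ]
```

```bash
python3 -m jog '-20 6 0 0 0 0 50;-40 13 0 0 0 0 50;-45 15 0 0 0 0 50;-45 15 0 0 0 0 50;-45 15 0 0 0 0 50;-45 15 0 0 0 0 50;-45 15 0 0 0 0 50;-45 15 0 0 0 0 50;-40 13 0 0 0 0 50;-28 9 0 0 0 0 50;-10 3 0 0 0 0 50;0 0 0 0 0 0 50'; python3 -m jog '0 0 0 0 0 0 50;0 0 0 0 0 0 50;0 0 0 0 0 0 50'>/dev/null; python3 go.py p56 .094
python3 - <<'E'
from h import *
C={c:capture(c) for c in("scene","top")}
p=np.array(read_state()['position']);g=np.array([p[0],p[1],p[2]-.003-.069])
for c in C:
    ms=trace(c,"stake_56")
    if ms:
        m=near(ms,proj(C[c],[g+[0,0,.04]])[0]);print(c,m.sum(),fit([(C[c],m)],g,56,g[2]),'tcp',p)
cv2.imwrite('pics/b1.png',cv2.resize(C['scene']['color'][170:350,90:350,::-1],None,fx=3,fy=3))
E
```

```text
time_s: 8.43
position: [0.6627, -0.1413, 0.1799]
tcp_rot: [[-0.201, 0.98, -0.003], [0.98, 0.201, 0.002], [0.002, -0.003, -1.0]]
force: [-1.2, 0.5, -5.5]
opening: 0.631
grasp_force: 30.0
shift [-1.9  0.2 84.8] yaw 11.69 tilt [ 0.0001 -0.    ] open 55.1 8.8 [-1.   0.6 -5.9]
scene 389 (array([ 0.66469426, -0.139737  ]), np.float64(1185.2117647058822)) tcp [ 0.66360505 -0.14104778  0.18181172]
top 457 (array([0.47947681, 0.02355767]), np.float64(943.8196078431372)) tcp [ 0.66360505 -0.14104778  0.18181172]
```

View pics/b1.png

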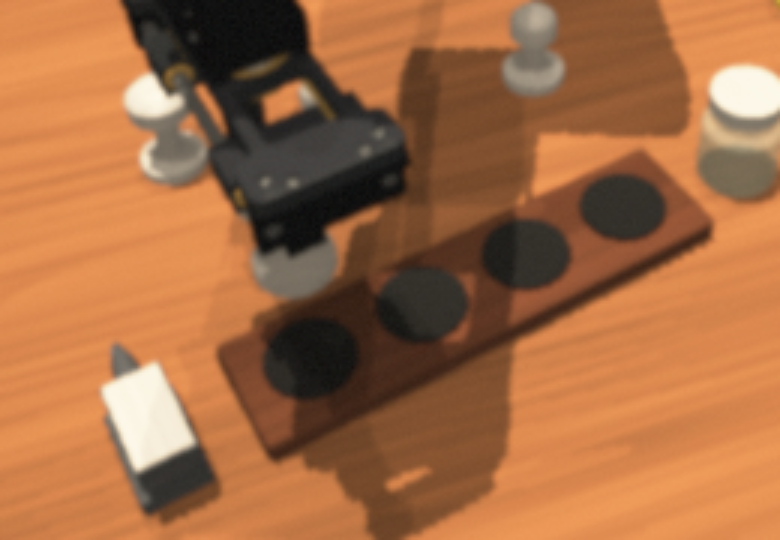

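Stake_56 hangs vertically in the jaws above the anvil-end seat (crop (310,358)), with the anvil at crop (155,430) well clear. Now I lower it.

```bash
python3 -m jog '-2 0.2 20 0 0 0 50;0 0 30 0 0 0 50;0 0 20 0 0 0 50;0 0 6 0 0 0 50;0 0 0 0 0 0 50;0 0 0 0 0 0 50;0 0 0 0 0 0 50;0 0 0 0 0 0 50'; python3 go.py p56 .093
python3 - <<'E'
from h import *
C={c:capture(c) for c in("scene",)}
d=C['scene'];cv2.imwrite('pics/b2.png',cv2.resize(d['color'][220:320,140:270,::-1],None,fx=6,fy=6,interpolation=cv2.INTER_CUBIC))
E
```

```text
time_s: 10.0
position: [0.6646, -0.1436, 0.1063]
tcp_rot: [[-0.202, 0.979, 0.001], [0.979, 0.202, -0.0], [-0.001, 0.001, -1.0]]
force: [-0.3, 0.8, -5.5]
opening: 0.634
grasp_force: 30.0
shift [ 1.2 -0.4 10.3] yaw 11.63 tilt [-0.0007  0.0011] open 55.1 10.0 [-0.3  0.8 -5.5]
```

View pics/b2.png

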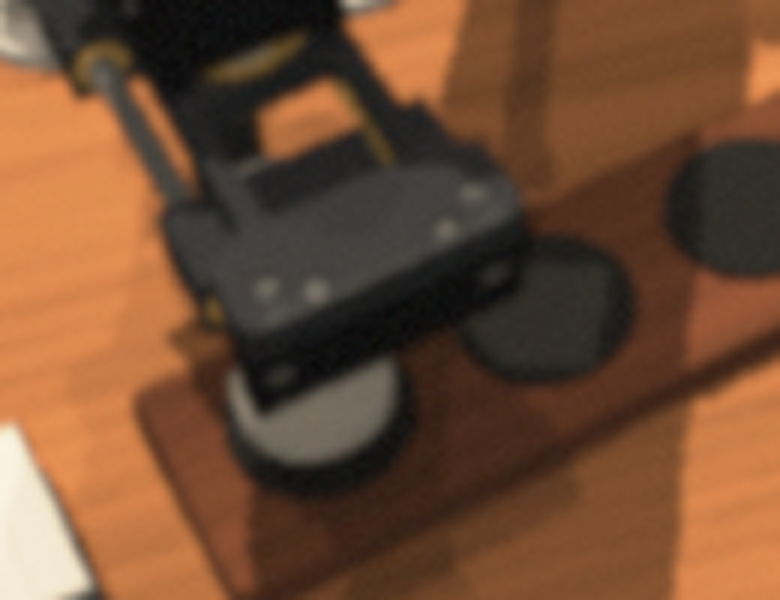

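The disc at crop (316,390) is the 56 mm head between the fingers, standing over the end seat (crop centre about (321,400)). Its edges agree with the seat's to about 2 mm. Lowering in small steps.

```bash
python3 -m jog '0 0 4 0 0 0 50;0 0 3 0 0 0 50;0 0 1 0 0 0 50;0 0 0 0 0 0 50;0 0 0 0 0 0 50;0 0 0 0 0 0 50' | grep -E 'force|posi'; python3 -m jog '0 0 1 0 0 0 50;0 0 0 0 0 0 50;0 0 0 0 0 0 50' | grep -E 'force|posi';python3 -m jog '0 0 1 0 0 0 50;0 0 0 0 0 0 50;0 0 0 0 0 0 50' | grep -E 'force|posi'
```

```text
position: [0.6644, -0.1435, 0.0977]
force: [0.3, -0.1, -6.0]
grasp_force: 30.0
position: [0.6643, -0.1435, 0.0966]
force: [-0.7, 0.6, -5.3]
grasp_force: 30.0
position: [0.6644, -0.1436, 0.0958]
force: [-0.5, 0.1, -3.8]
grasp_force: 30.0
```

```bash
python3 -m jog '0 0 0.5 0 0 0 50;0 0 0 0 0 0 50;0 0 0 0 0 0 50' | grep -E 'force|posi';python3 -m jog '0 0 0.5 0 0 0 50;0 0 0 0 0 0 50;0 0 0 0 0 0 50' | grep -E 'force|posi'
```

```text
position: [0.6645, -0.1436, 0.0957]
force: [-1.2, 0.5, 1.9]
grasp_force: 30.0
position: [0.6645, -0.1436, 0.0957]
force: [-2.4, -0.3, 5.6]
grasp_force: 30.0
```

```bash
python3 -m jog '0 0 0 0 0 0 62;0 0 0 0 0 0 75;0 0 0 0 0 0 87;0 0 0 0 0 0 87;0 0 -10 0 0 0 87;0 0 -30 0 0 0 87;0 0 -45 0 0 0 87;0 0 0 0 0 0 87;0 0 0 0 0 0 87;0 0 0 0 0 0 87;0 0 0 0 0 0 87' ; python3 go.py s46 .13
```

```text
time_s: 13.68
position: [0.6636, -0.1432, 0.1782]
tcp_rot: [[-0.202, 0.979, -0.002], [0.979, 0.202, 0.001], [0.001, -0.002, -1.0]]
force: [-0.6, -0.4, -0.6]
opening: 1.0
grasp_force: 0.0
shift [  -7.7 -226.9   45.7] yaw 11.63 tilt [ 0.0014 -0.0021] open 87.0 13.675 [-0.6 -0.4 -0.6]
```

```bash
python3 -m jog '-1 -20 0 0 0 0 87;-1 -40 0 0 0 0 87;-1.5 -45 0 0 0 0 87;-1.5 -45 0 0 0 0 87;-1.5 -45 0 0 0 0 87;-1.2 -25 0 0 0 0 87;0 -7 0 0 0 0 87;0 0 30 0 0 0 87;0 0 15 0 0 0 87;0 0 0 0 0 0 87;0 0 0 0 0 0 87;0 0 0 0 0 0 87'>/dev/null ; python3 go.py s46 .060
python3 - <<'E'
from h import *
C={c:capture(c) for c in("scene","top")}
g=np.array([.664,-.1425,.022])
for c in C:
    ms=trace(c,"stake_56")
    if ms:
        m=near(ms,proj(C[c],[g+[0,0,.045]])[0]);print(c,m.sum(),fit([(C[c],m)],g,56,g[2]))
cv2.imwrite('pics/c1.png',cv2.resize(np.hstack([C['scene']['color'][190:340,100:290,::-1],C['top']['color'][110:260,260:410,::-1]]),None,fx=2.3,fy=2.3))
E
```

```text
shift [ 0.9 -1.3 72.2] yaw 11.65 tilt [-0.0013  0.0012] open 87.0 15.175 [-0.4  0.1  0.2]
scene 1264 (array([ 0.66321234, -0.14264517]), np.float64(80.57254901960785))
top 444 (array([ 0.66237512, -0.14320184]), np.float64(51.807843137254906))
```

View pics/c1.png

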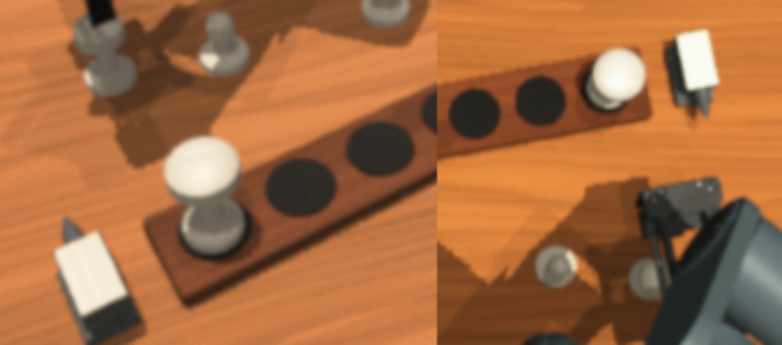

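Stake_56 stands upright inside its seat (foot at crop (213,228), seat (214,230)), with the fit within about 2 mm. The anvil hasn't moved, and the fingers are over stake_46.

```bash
python3 -m jog '0.5 -0.7 25 0 0 0 87;0 0 25 0 0 0 87;0 0 15 0 0 0 87;0 0 6 0 0 0 87;0 0 0 0 0 0 87;0 0 0 0 0 0 87;0 0 0 0 0 0 40;0 0 0 0 0 0 40;0 0 0 0 0 0 40;0 0 0 0 0 0 40;0 0 0 0 0 0 40;0 0 0 0 0 0 40'; python3 go.py s46 .060
```

```text
time_s: 16.88
position: [0.4432, -0.1966, 0.0637]
tcp_rot: [[-0.201, 0.98, 0.001], [0.98, 0.201, -0.0], [-0.001, 0.001, -1.0]]
force: [0.5, 1.3, 0.9]
opening: 0.511
grasp_force: 30.0
shift [ 0.2 -0.4  0.7] yaw 11.61 tilt [-0.0006  0.001 ] open 44.5 16.875 [0.5 1.3 0.9]
```

```bash
python3 -m jog '0 0 -10 0 0 0 40;0 0 -25 0 0 0 40;0 0 -35 0 0 0 40;0 0 -35 0 0 0 40;0 0 -25 0 0 0 40;0 0 0 0 0 0 40;0 0 0 0 0 0 40;0 0 0 0 0 0 40'; python3 go.py p46 .19
```

```text
time_s: 17.88
position: [0.4417, -0.1958, 0.1922]
tcp_rot: [[-0.202, 0.979, -0.003], [0.979, 0.202, 0.002], [0.003, -0.002, -1.0]]
force: [0.4, -0.3, -4.4]
opening: 0.516
grasp_force: 30.0
shift [ 85.4 228.4  -1.1] yaw 11.63 tilt [ 0.0026 -0.0024] open 44.9 17.875 [ 0.4 -0.3 -4.4]
```

```bash
python3 -m jog '8 20 0 0 0 0 40;15 40 0 0 0 0 40;17 45 0 0 0 0 40;17 45 0 0 0 0 40;14 40 0 0 0 0 40;10 26 0 0 0 0 40;4 11 0 0 0 0 40;0 0 20 0 0 0 40;0 0 0 0 0 0 40;0 0 0 0 0 0 40;0 0 0 0 0 0 40;0 0 0 0 0 0 40'|grep force; python3 go.py p46 .0847
```

```text
force: [0.4, 0.1, -3.6]
grasp_force: 30.0
shift [ 1.7  0.4 86.6] yaw 11.61 tilt [-0.0005  0.001 ] open 45.1 19.375 [ 0.4  0.1 -3.6]
```

```bash
python3 -m jog '1.5 0 20 0 0 0 40;0 0 30 0 0 0 40;0 0 20 0 0 0 40;0 0 8 0 0 0 40;0 0 3 0 0 0 40;0 0 0 0 0 0 40;0 0 0 0 0 0 40;0 0 0 0 0 0 40;0 0 0 0 0 0 40'|grep force; python3 go.py p46 .0847
```

```text
force: [0.3, -0.4, -3.7]
grasp_force: 30.0
shift [-0.2  0.4  5.2] yaw 11.63 tilt [-0.0003  0.0006] open 44.8 20.5 [ 0.3 -0.4 -3.7]
```

```bash
python3 -m jog '0 0 2 0 0 0 40;0 0 1 0 0 0 40;0 0 0 0 0 0 40;0 0 0 0 0 0 40' | grep -E 'force|posi';python3 -m jog '0 0 1 0 0 0 40;0 0 0 0 0 0 40;0 0 0 0 0 0 40' | grep -E 'force|posi'; python3 go.py p46 .0847
```

```text
position: [0.6476, -0.066, 0.0895]
force: [-0.3, 0.5, -4.2]
grasp_force: 30.0
position: [0.6476, -0.066, 0.0886]
force: [-0.1, -0.1, -4.4]
grasp_force: 30.0
shift [-0.2  0.6  0.9] yaw 11.63 tilt [-0.  0.] open 45.0 21.375 [-0.1 -0.1 -4.4]
```

```bash
python3 -m jog '0 0.5 0.7 0 0 0 40;0 0 0 0 0 0 40;0 0 0 0 0 0 40' | grep -E 'force|posi';python3 -m jog '0 0 0.5 0 0 0 40;0 0 0 0 0 0 40;0 0 0 0 0 0 40' | grep -E 'force|posi';python3 -m jog '0 0 0.5 0 0 0 40;0 0 0 0 0 0 40;0 0 0 0 0 0 40' | grep -E 'force|posi'
```

```text
position: [0.6481, -0.0659, 0.0878]
force: [-0.8, 0.4, -3.2]
grasp_force: 30.0
position: [0.6481, -0.0659, 0.0877]
force: [-1.1, 0.2, -0.7]
grasp_force: 30.0
position: [0.6482, -0.0659, 0.0876]
force: [-2.1, 1.1, 5.1]
grasp_force: 30.0
```

```bash
python3 -m jog '0 0 0 0 0 0 52;0 0 0 0 0 0 65;0 0 0 0 0 0 80;0 0 0 0 0 0 87;0 0 -10 0 0 0 87;0 0 -30 0 0 0 87;0 0 -45 0 0 0 87;0 0 -15 0 0 0 87;0 0 0 0 0 0 87;0 0 0 0 0 0 87;0 0 0 0 0 0 87' |grep force; python3 go.py s36 .13
```

```text
force: [-0.0, 0.0, 0.6]
grasp_force: 0.0
shift [ 187.8 -165.6   52.8] yaw 11.63 tilt [ 0.0016 -0.0032] open 87.1 23.875 [-0.   0.   0.6]
```

```bash
python3 -m jog '20 -18 0 0 0 0 87;40 -35 0 0 0 0 87;45 -40 0 0 0 0 87;42 -37 0 0 0 0 87;28 -24 0 0 0 0 87;13 -12 0 0 0 0 87;0 0 30 0 0 0 87;0 0 20 0 0 0 87;0 0 0 0 0 0 87;0 0 0 0 0 0 87;0 0 0 0 0 0 87;0 0 0 0 0 0 87'>/dev/null ; python3 go.py s36 .050
python3 - <<'E'
from h import *
C={c:capture(c) for c in("scene","top")}
for n,g in(("stake_56",[.664,-.1425,.022]),("stake_46",[.6482,-.0661,.022])):
  g=np.array(g)
  for c in C:
    ms=trace(c,n)
    if ms:
        m=near(ms,proj(C[c],[g+[0,0,.045]])[0]);print(n,c,m.sum(),fit([(C[c],m)],g,int(n[-2:]),g[2]))
cv2.imwrite('pics/d1.png',cv2.resize(np.hstack([C['scene']['color'][150:330,100:350,::-1],C['top']['color'][110:290,210:400,::-1]]),None,fx=1.8,fy=1.8))
E
```

```text
shift [ 0.6 -1.3 84.4] yaw 11.62 tilt [-0.0004  0.0014] open 87.3 25.375 [ 0.8  0.  -0.5]
stake_56 scene 1273 (array([ 0.66306657, -0.14277803]), np.float64(67.97254901960784))
stake_56 top 463 (array([ 0.66282037, -0.14235581]), np.float64(33.03529411764706))
stake_46 scene 925 (array([ 0.64770221, -0.06604589]), np.float64(54.92941176470588))
stake_46 top 329 (array([ 0.64685469, -0.06463239]), np.float64(29.26274509803921))
```

View pics/d1.png

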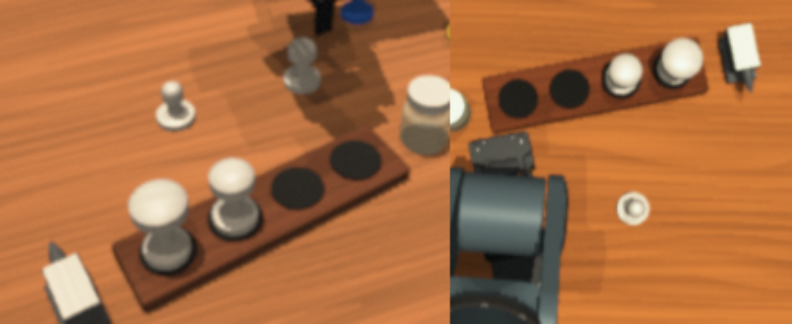

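Stakes 56 and 46 stand upright on their seats (crop feet (167,247) and (235,213)), both well centred. Jar and anvil are unmoved, and the gripper is over stake_36.

```bash
python3 -m jog '0.3 -0.7 30 0 0 0 87;0 0 30 0 0 0 87;0 0 17 0 0 0 87;0 0 7 0 0 0 87;0 0 0 0 0 0 87;0 0 0 0 0 0 87;0 0 0 0 0 0 60;0 0 0 0 0 0 30;0 0 0 0 0 0 30;0 0 0 0 0 0 30;0 0 0 0 0 0 30;0 0 0 0 0 0 30'|grep -E 'for|pos|open'; python3 go.py s36 .050
```

```text
position: [0.4477, 0.085, 0.053]
force: [2.3, 1.2, 0.4]
opening: 0.408
grasp_force: 8.2
shift [ 0.2 -0.9 -0. ] yaw 11.62 tilt [-0.0005  0.0022] open 35.5 27.175 [2.3 1.2 0.4]
```

```bash
python3 -m jog '0 0 0 0 0 0 30;0 0 0 0 0 0 30'|grep -E 'for|pos|open'
```

```text
position: [0.4478, 0.085, 0.053]
force: [2.5, 0.4, 1.2]
opening: 0.402
grasp_force: 30.0
```

Grasp offset 50 mm. Lift it 135 mm and move it to seat p36.

```bash
python3 -m jog '0 0 -10 0 0 0 30;0 0 -25 0 0 0 30;0 0 -40 0 0 0 30;0 0 -40 0 0 0 30;0 0 -20 0 0 0 30;0 0 0 0 0 0 30;0 0 0 0 0 0 30;0 0 0 0 0 0 30'|grep -E 'for|pos|open'; python3 go.py p36 .185
```

```text
position: [0.4457, 0.085, 0.1867]
force: [-0.4, -0.6, -2.6]
opening: 0.402
grasp_force: 30.0
shift [-110.8  167.8   -2. ] yaw 11.63 tilt [ 0.0008 -0.0033] open 34.9 28.425 [-0.4 -0.6 -2.6]
```

```bash
python3 -m jog '-10 15 0 0 0 0 30;-20 30 0 0 0 0 30;-26 40 0 0 0 0 30;-26 40 0 0 0 0 30;-19 29 0 0 0 0 30;-9 12 0 0 0 0 30;0 0 20 0 0 0 30;0 0 20 0 0 0 30;0 0 0 0 0 0 30;0 0 0 0 0 0 30;0 0 0 0 0 0 30;0 0 0 0 0 0 30'|grep force; python3 go.py p36 .0738
```

```text
force: [-0.1, -0.6, -3.1]
grasp_force: 30.0
shift [-0.4  0.2 71.9] yaw 11.64 tilt [-0.0006  0.0014] open 35.0 29.925 [-0.1 -0.6 -3.1]
```

```bash
python3 -m jog '0 0 20 0 0 0 30;0 0 25 0 0 0 30;0 0 15 0 0 0 30;0 0 6 0 0 0 30;0 0 2 0 0 0 30;0 0 0 0 0 0 30;0 0 0 0 0 0 30;0 0 0 0 0 0 30;0 0 0 0 0 0 30'|grep force; python3 go.py p36 .0738; python3 -m jog '0 0 2 0 0 0 30;0 0 0.5 0 0 0 30;0 0 0 0 0 0 30;0 0 0 0 0 0 30' | grep -E 'force|posi'; python3 go.py p36 .0738
```

```text
force: [0.0, -0.1, -3.0]
grasp_force: 30.0
shift [-0.5  0.6  3.3] yaw 11.63 tilt [-0.0002  0.0004] open 34.9 31.05 [ 0.  -0.1 -3. ]
position: [0.6316, 0.0107, 0.0773]
force: [0.2, 0.4, -3.3]
grasp_force: 30.0
shift [-0.5  0.7  0.5] yaw 11.63 tilt [ 0.     -0.0001] open 34.9 31.55 [ 0.2  0.4 -3.3]
```

```bash
python3 -m jog '-0.5 0.7 0.5 0 0 0 30;0 0 0 0 0 0 30;0 0 0 0 0 0 30' | grep -E 'force|posi';python3 -m jog '0 0 0.5 0 0 0 30;0 0 0 0 0 0 30;0 0 0 0 0 0 30' | grep -E 'force|posi';python3 -m jog '0 0 0.4 0 0 0 30;0 0 0 0 0 0 30;0 0 0 0 0 0 30' | grep -E 'force|posi'
```

```text
position: [0.6322, 0.0104, 0.0769]
force: [0.1, 0.7, -1.2]
grasp_force: 30.0
position: [0.6324, 0.0105, 0.0769]
force: [-1.7, 1.1, 4.6]
grasp_force: 30.0
position: [0.6324, 0.0105, 0.0768]
force: [-2.0, 0.9, 6.3]
grasp_force: 30.0
```

```bash
python3 -m jog '0 0 0 0 0 0 42;0 0 0 0 0 0 55;0 0 0 0 0 0 70;0 0 0 0 0 0 87;0 0 0 0 0 0 87;0 0 -10 0 0 0 87;0 0 -30 0 0 0 87;0 0 -45 0 0 0 87;0 0 -25 0 0 0 87;0 0 0 0 0 0 87;0 0 0 0 0 0 87;0 0 0 0 0 0 87' |grep force; python3 go.py s26 .13
```

```text
force: [0.1, 0.7, -1.0]
grasp_force: 0.0
shift [ -59.9 -191.8   51.8] yaw 11.63 tilt [ 0.0012 -0.0031] open 87.1 34.175 [ 0.1  0.7 -1. ]
```

```bash
python3 -m jog '-6 -18 0 0 0 0 87;-12 -38 0 0 0 0 87;-14 -45 0 0 0 0 87;-14 -45 0 0 0 0 87;-10 -32 0 0 0 0 87;-4 -15 0 0 0 0 87;0 0 30 0 0 0 87;0 0 20 0 0 0 87;0 0 0 0 0 0 87;0 0 0 0 0 0 87;0 0 0 0 0 0 87;0 0 0 0 0 0 87'>/dev/null ; python3 go.py s26 .040
python3 - <<'E'
from h import *
C={c:capture(c) for c in("scene","top")}
for n,g in(("stake_36",[.6324,.0103,.022]),):
  g=np.array(g)
  for c in C:
    ms=trace(c,n)
    if ms:
        m=near(ms,proj(C[c],[g+[0,0,.035]])[0]);print(n,c,m.sum(),fit([(C[c],m)],g,int(n[-2:]),g[2]))
E
```

```text
shift [ 0.8 -0.6 93.6] yaw 11.64 tilt [-0.0009  0.0013] open 87.2 35.675 [ 0.8  0.  -0.4]
stake_36 scene 730 (array([0.63132052, 0.00998081]), np.float64(34.588235294117645))
stake_36 top 286 (array([0.63072438, 0.0096287 ]), np.float64(13.031372549019608))
```

```bash
python3 -m jog '0.4 -0.3 30 0 0 0 87;0 0 35 0 0 0 87;0 0 20 0 0 0 87;0 0 8 0 0 0 87;0 0 0 0 0 0 87;0 0 0 0 0 0 60;0 0 0 0 0 0 20;0 0 0 0 0 0 20;0 0 0 0 0 0 20;0 0 0 0 0 0 20;0 0 0 0 0 0 20;0 0 0 0 0 0 20'|grep -E 'for|pos|open'; python3 -m jog '0 0 0 0 0 0 20;0 0 0 0 0 0 20;0 0 0 0 0 0 20'|grep -E 'for|pos|open';python3 go.py s26 .040
```

```text
position: [0.4555, -0.0872, 0.043]
force: [0.5, 0.1, -0.3]
opening: 0.293
grasp_force: 7.2
position: [0.4553, -0.0871, 0.043]
force: [0.5, -0.4, 0.4]
opening: 0.287
grasp_force: 30.0
shift [ 0.3  0.1 -0. ] yaw 11.64 tilt [-0.0003  0.0003] open 25.0 37.75 [ 0.5 -0.4  0.4]
```

```bash
python3 -m jog '0 0 -10 0 0 0 20;0 0 -25 0 0 0 20;0 0 -40 0 0 0 20;0 0 -40 0 0 0 20;0 0 -25 0 0 0 20;0 0 0 0 0 0 20;0 0 0 0 0 0 20;0 0 0 0 0 0 20'|grep -E 'for|pos|open'; python3 go.py p26 .18
```

```text
position: [0.4541, -0.0866, 0.1817]
force: [-0.4, 0.5, -0.8]
opening: 0.289
grasp_force: 30.0
shift [137.  194.2  -1.5] yaw 11.63 tilt [ 0.0019 -0.0026] open 25.2 38.75 [-0.4  0.5 -0.8]
```

```bash
python3 -m jog '12 16 0 0 0 0 20;24 34 0 0 0 0 20;29 41 0 0 0 0 20;29 41 0 0 0 0 20;24 34 0 0 0 0 20;14 20 0 0 0 0 20;5 7.5 0 0 0 0 20;0 0 20 0 0 0 20;0 0 25 0 0 0 20;0 0 0 0 0 0 20;0 0 0 0 0 0 20;0 0 0 0 0 0 20'|grep force; python3 go.py p26 .0638
```

```text
force: [-0.8, 0.1, -1.1]
grasp_force: 30.0
shift [ 1.  -0.9 72.2] yaw 11.61 tilt [-0.0005  0.0019] open 24.9 40.25 [-0.8  0.1 -1.1]
```

```bash
python3 -m jog '0.5 0 20 0 0 0 20;0 0 25 0 0 0 20;0 0 15 0 0 0 20;0 0 6 0 0 0 20;0 0 2 0 0 0 20;0 0 0 0 0 0 20;0 0 0 0 0 0 20;0 0 0 0 0 0 20;0 0 0 0 0 0 20'|grep force; python3 go.py p26 .0638; python3 -m jog '0 0 2 0 0 0 20;0 0 0.5 0 0 0 20;0 0 0 0 0 0 20;0 0 0 0 0 0 20' | grep -E 'force|posi'; python3 go.py p26 .0638
```

```text
force: [-0.5, 0.4, -0.4]
grasp_force: 30.0
shift [ 0.1 -0.3  3.4] yaw 11.64 tilt [-0.0001  0.0004] open 24.8 41.375 [-0.5  0.4 -0.4]
position: [0.6169, 0.0867, 0.0674]
force: [-0.2, -0.1, -1.1]
grasp_force: 30.0
shift [ 0.  -0.1  0.6] yaw 11.63 tilt [-0.     -0.0001] open 25.1 41.875 [-0.2 -0.1 -1.1]
```

```bash
python3 -m jog '0 0 0.5 0 0 0 20;0 0 0 0 0 0 20;0 0 0 0 0 0 20' | grep -E 'force|posi';python3 -m jog '0 0 0.5 0 0 0 20;0 0 0 0 0 0 20;0 0 0 0 0 0 20' | grep -E 'force|posi';python3 -m jog '0 0 0.4 0 0 0 20;0 0 0 0 0 0 20;0 0 0 0 0 0 20' | grep -E 'force|posi'
```

```text
position: [0.617, 0.0867, 0.067]
force: [0.3, -0.4, -0.8]
grasp_force: 30.0
position: [0.617, 0.0867, 0.067]
force: [-1.4, -0.2, 4.2]
grasp_force: 30.0
position: [0.617, 0.0867, 0.0669]
force: [-1.8, 0.8, 7.1]
grasp_force: 30.0
```

```bash
python3 -m jog '0 0 0 0 0 0 32;0 0 0 0 0 0 45;0 0 0 0 0 0 60;0 0 0 0 0 0 80;0 0 0 0 0 0 80;0 0 -10 0 0 0 80;0 0 -30 0 0 0 80;0 0 -45 0 0 0 80;0 0 -30 0 0 0 80;0 -40 -20 0 0 0 80;0 -50 0 0 0 0 80;0 -50 0 0 0 0 80' |grep force; python3 -m jog '0 -30 0 0 0 0 80;0 0 0 0 0 0 80;0 0 0 0 0 0 80;0 0 0 0 0 0 80'
python3 - <<'E'
from h import *
C={c:capture(c) for c in("scene","top")}
for n,g in(("stake_56",[.664,-.1425,.022]),("stake_46",[.6482,-.0661,.022]),("stake_36",[.6324,.0103,.022]),("stake_26",[.6167,.0867,.022])):
  g=np.array(g)
  for c in C:
    ms=trace(c,n)
    if ms:
        m=near(ms,proj(C[c],[g+[0,0,.035]])[0]);x,e=fit([(C[c],m)],g,int(n[-2:]),g[2]);print(n,c,m.sum(),np.round(x,4),round(e))
cv2.imwrite('pics/e1.png',cv2.resize(C['scene']['color'][160:330,110:370,::-1],None,fx=3,fy=3,interpolation=cv2.INTER_CUBIC))
E
```

```text
force: [0.6, -0.7, -0.2]
grasp_force: 0.0
time_s: 45.0
position: [0.4522, 0.0523, 0.2014]
tcp_rot: [[-0.202, 0.979, 0.002], [0.979, 0.202, -0.0], [-0.001, 0.002, -1.0]]
force: [-0.5, -0.1, -0.0]
opening: 0.92
grasp_force: 0.0
stake_56 scene 1286 [ 0.6636 -0.1432] 60
stake_56 top 465 [ 0.6627 -0.1419] 32
stake_46 scene 972 [ 0.6473 -0.0658] 47
stake_46 top 369 [ 0.6464 -0.0649] 19
stake_36 scene 668 [0.6306 0.0109] 48
stake_36 top 285 [0.6316 0.0112] 16
stake_26 scene 543 [0.6149 0.0868] 32
stake_26 top 245 [0.6156 0.0867] 25
```

View pics/e1.png

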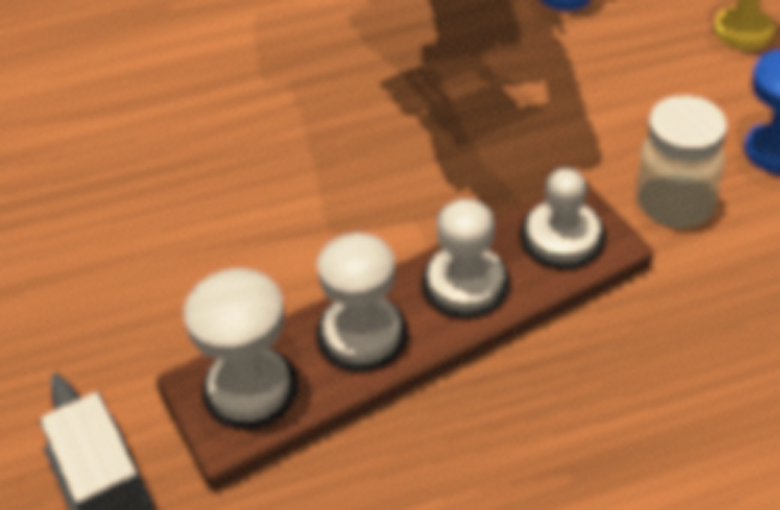

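All four stakes stand upright with their feet inside the seats: 56, 46, 36, 26 at crop (249,385), (362,328), (466,278), (564,230). The largest is by the anvil and the smallest by the jar, and both of those are unmoved.

```bash
python3 -c "
from rig import *
print(hand_in())"
```

```text
the job is handed in; nothing more can be done
None
```

The job is handed in: all four stakes stand upright on their seats, within about 2 mm of centre by the camera fits, from stake_56 next to the anvil to stake_26 next to the jar, with the anvil and jar unmoved and about 45 s used.

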